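# Edge the flush gauge out of its rest and lay it in the tray

## Task

The flat aluminium gauge lies sunk between the rails of its wooden rest, where its sides cannot be taken. Press on it lightly (no harder than about 20 N) and edge it out over the open end of the rest until a quarter to two fifths of its length overhangs, stop there, then pinch it by the overhanging end, lift it clear without letting it tip, and lay it flat in the wooden tray. Do not drop the gauge, shove the tray or disturb the stapler, the staple box and the grey tape roll.

Things in the scene. Friction and masses are not known exactly. Their poses are not given: they have to be found in the camera images.
- gauge: flat plain aluminium plate, 150 (its x) x 60 (its y) x 6 (z) mm, about 0.15 kg, with etched scale marks on top; origin at the centre of its underside, z up, x along its length. Its -x end looks to the open end of the rest. It slides easily on the waxed rest (friction about 0.15); a finger pressed on it holds better (0.4 or more)
- gauge_front (a point): centre of the gauge's -x end face, halfway up its thickness (the end that has to come out)
- rest: beech rest, 200 (x) x 90 (y) x 48 (z) mm, origin at the centre of its underside, z up; it stands fast on soft rubber feet and sinks 1 mm per 10 N of pressing. Bed 40 mm high, 63 mm wide, between two rails 13.5 mm wide with tops at 48 mm, 2 mm above the gauge's top; a wall 10 mm thick of that height closes the +x end, the -x end is open, with only the table below
- rest_mouth (a point): middle of the upper edge of the bed at the open end, 40 mm above the table; axes as the rest. The gauge's -x end starts 5 to 35 mm inside of it
- wood_tray: loose shallow wooden tray, 166 (x) x 335 (y) mm, inside 147 x 316 mm; floor 6 mm above its underside, long walls 34 mm and end walls 46 mm high; origin at the centre of its underside
- stapler: desk stapler, 34 x 138 x 48 mm, lying between rest and tray; bystander; origin at the centre of its underside
- staple_box: small closed carton of staples, 41 x 62 x 22 mm, alone behind the gap between rest and tray; bystander; origin at the centre of its underside
- tape_roll_grey: roll of grey tape lying flat, 104 x 108 x 50 mm, on the table to the left of the rest; bystander; origin at the centre of its underside
- side_pad (a joint): small dark sprung pad in the +y rail, 50 mm behind the open end, that presses the gauge against the -y rail with about 5 N, so sliding the gauge takes about 2 N besides the friction under a pressing finger; m, 0 = as built, grows towards -y (into the channel), yields to -0.0025
Things that resemble listed ones, but are neither listed nor needed, are in the scene too. Of the things that look like the gauge, the larger one is meant.

How it is judged:
By the outcome, as a careful person would: the job done as asked, in the order asked, and still so for the second after the job is handed in, with the robot touching nothing.
It also fails if it takes over 64 s, if anything falls off the work surface, if the arm or the gripper's body presses on something with over 40 N, if the wrist force passes 120 N, or if a joint passes its speed limit or range.

## Robot

A 6-joint arm with a two-finger parallel gripper is mounted at the origin on a cart in front of the work surface, level with it; the furniture and walls round the work are solid. World frame = base frame: x ahead of the robot, y to its left, z up, the work surface at z = 0. Lengths are in m, angles in rad, forces in N, time in s.
With the tool pointing down it reaches from about 0.3 to 0.875 m from the base axis. Payload 6.4 kg.
Tool frame: the origin (TCP) lies between the finger pads; the fingertips stand 19 mm ahead of it and the grasp point (between the pads) is the TCP (ctrl.tips_ahead is the z of the fingertips in the tool frame, in m); z points along the fingers, y is the line along which they close (so a half turn about z gives the same grasp; the last joint's range is limited). The gripper opens to 85 mm and grips with 20 to 120 N. Pads are 22 mm wide; open, the fingers measure 114 mm over their backs; the gripper's body (76 mm by 85 mm) begins 54 mm behind the grasp point. The pads swing forward as they close: fully open they stand 13 mm farther back than shut.
Start: joints at [-1.311, 0.181, 1.607, -0, 1.354, -0.206], TCP at [0.258, -0.514, 0.25] pointing down, gripper open.
Joint ranges: [-2.99, 2.99], [-0.89, 2.07], [0.3, 2.58], [-1.14, 4.28], [0, 2.63], [-3.12, 3.12]. Speed limits (rad/s): [2.57, 2.57, 3.01, 3.14, 3.14, 3.14].

## Interface

Orientations are given as a unit quaternion [w, x, y, z].
In Python, from bench import readout, vision, ctrl gives the robot as it stands.
- The arm moves only by the tool play_rows, never from a script. Its arguments are lists of equal length, an entry for each row: "xyz": the shift along the tool's x, y, z in mm, a list of three; "rot": the turn, a rotation vector about the tool's x, y, z in rad, a list of three; "grip": the opening, from 0 (shut) to 1 (fully open). In form: {"xyz": [[x, y, z], ...], "rot": [[rx, ry, rz], ...], "grip": [grip, ...]}. A call has exactly 10 rows; each row is the pose to reach, as a shift and turn from the pose commanded when the call began, along the tool's axes at that moment; what a row does not reach only later rows make up. A row lasts 1/8 s, in which the tool goes at most 62.5 mm and 10.7 degrees, less where a joint would pass 70% of its speed; a pose out of reach is approached as far as the arm can. A call with a gripper value outside its range is refused whole. The fingers move at their own pace and stop on an object; the grip force is fixed at half the most. Time passes only in rows, so rows that repeat a pose let the fingers close, or fill a call up. It gives the time, the measured TCP pose, the force, the opening and the grip force at its end, in the units of the state.
- readout.get_obs(): the state, without advancing time (a new reading comes with each control period).
- vision.camera(name): name is "side" or "top"; returns a dict with "color" (384x512x3 uint8, red, green, blue), "depth" (384x512 float32, m along the optical axis (not along the pixel's ray), 0 where there is no reading), "camera_matrix" (3x3 intrinsics, pixels), "k1" (the pictures are not rectified: a ray, as slopes to the right and down, at radius r is drawn at 1 + k1 r^2 times it, then the intrinsics apply), "extrinsics" (4x4, takes a point from camera to world coordinates). Camera axes: x right, y down, z forward; pixel columns grow to the right and rows downward; lengths in m; the calibration is good to about 2 mm. A picture is of the moment at which its call begins.
- ctrl.hand_in(): hands the job in; it is judged then, once.
The state is a dict: "time_s": time; "q": joint angles; "dq": joint speeds; "joint_efforts": joint torques, N m; "eef_pos": TCP position; "eef_rot": TCP orientation; "wrist_force": force on the tool from outside, world axes, zero at the start; "torque": the same for the moment, N m; "opening": opening from 0.0 (shut) to 1.0 (fully open); "grasp_force": force on a finger pad.
Only numpy, scipy, OpenCV 4.12 (cv2) and the standard library are available. Lean on these libraries where they do the work, as an engineer would, in place of code of your own. Each camera call takes 0.05 s, during which the arm holds its last target. There are 200 camera calls.

## Working session

There is one attempt and no reset: what is moved stays moved. The work goes in short steps, Python scripts to look and compute and a tool call to move; the robot and the scene stay as the last step left them, time stands still between calls to the robot, and variables do not carry over. Pictures are saved under pics/ and viewed, at most 10 in all, crops included, and the job is handed in when it is done.

Besides the shell and the picture viewer there is one more tool, called after ">>>" as a command line: name --argument value ..., lists and objects as JSON in quotes. play_rows: Moves the arm, as the interface text tells. Its arguments: {"type":"object","properties":{"xyz":{"type":"array","items":{"type":"array","items":{"type":"number"}}},"rot":{"type":"array","items":{"type":"array","items":{"type":"number"}}},"grip":{"type":"array","items":{"type":"number"}}},"required":["xyz","rot","grip"]}

```bash
mkdir -p pics; cat > h.py <<'E'
import numpy as np, cv2
from bench import readout, vision, ctrl
from scipy.spatial.transform import Rotation as R
def snap(name):
    c=vision.camera(name); np.savez(f'{name}.npz',**c); return c
def load(n): return dict(np.load(f'{n}.npz'))
def rays(c,uv):
    K=c['camera_matrix']; uv=np.atleast_2d(uv).astype(float)
    d=np.stack([(uv[:,0]-K[0,2])/K[0,0],(uv[:,1]-K[1,2])/K[1,1]],1); s=d.copy()
    for _ in range(20): s=d/(1+float(c['k1'])*(s**2).sum(1,keepdims=True))
    return s
def onplane(c,uv,z):
    s=rays(c,uv); E=c['extrinsics']; D=np.c_[s,np.ones(len(s))]@E[:3,:3].T
    t=(z-E[2,3])/D[:,2]; return E[:3,3]+D*t[:,None]
def cloud(c):
    h,w=c['depth'].shape; u,v=np.meshgrid(np.arange(w),np.arange(h))
    s=rays(c,np.c_[u.ravel(),v.ravel()]); z=c['depth'].ravel()[:,None]
    P=np.c_[s*z,z]@c['extrinsics'][:3,:3].T+c['extrinsics'][:3,3]
    return P.reshape(h,w,3)
def save(c,fn,crop=None,k=1):
    im=c['color'][:,:,::-1]
    if crop: x0,y0,x1,y1=crop; im=im[y0:y1,x0:x1]
    cv2.imwrite('pics/'+fn,cv2.resize(im,None,fx=k,fy=k,interpolation=cv2.INTER_CUBIC))
E
python3 - <<'E'
from h import *
for n in('top','side'):
    c=snap(n); save(c,n+'0.png',k=1.5); print(n,c['extrinsics'].round(3).tolist(),c['camera_matrix'].round(1).tolist(),c['k1'])
print({k:np.round(v,3).tolist() for k,v in readout.get_obs().items()},ctrl.tips_ahead)
E
```

```text
top [[0.02, -0.991, 0.133, 0.485], [-0.999, -0.016, 0.032, 0.048], [-0.03, -0.133, -0.991, 1.013], [0.0, 0.0, 0.0, 1.0]] [[353.9, 0.0, 245.9], [0.0, 353.9, 188.4], [0.0, 0.0, 1.0]] -0.007520629708006322
side [[1.0, -0.029, 0.013, 0.612], [-0.027, -0.581, 0.813, -0.737], [-0.016, -0.813, -0.582, 0.623], [0.0, 0.0, 0.0, 1.0]] [[358.6, 0.0, 258.3], [0.0, 358.6, 186.7], [0.0, 0.0, 1.0]] 0.006720582478215598
{'time_s': 0.1, 'q': [-1.311, 0.181, 1.608, -0.0, 1.354, -0.206], 'dq': [0.001, -0.002, -0.003, 0.002, 0.001, 0.001], 'joint_efforts': [0.0, -44.588, -35.224, -0.0, 0.004, 0.0], 'eef_pos': [0.258, -0.513, 0.249], 'eef_rot': [-0.001, 0.973, 0.231, -0.0], 'wrist_force': [-0.097, -0.7, -0.356], 'torque': [-0.042, -0.02, 0.006], 'grasp_force': 0.0, 'opening': 0.999} 0.019
```

View pics/top0.png

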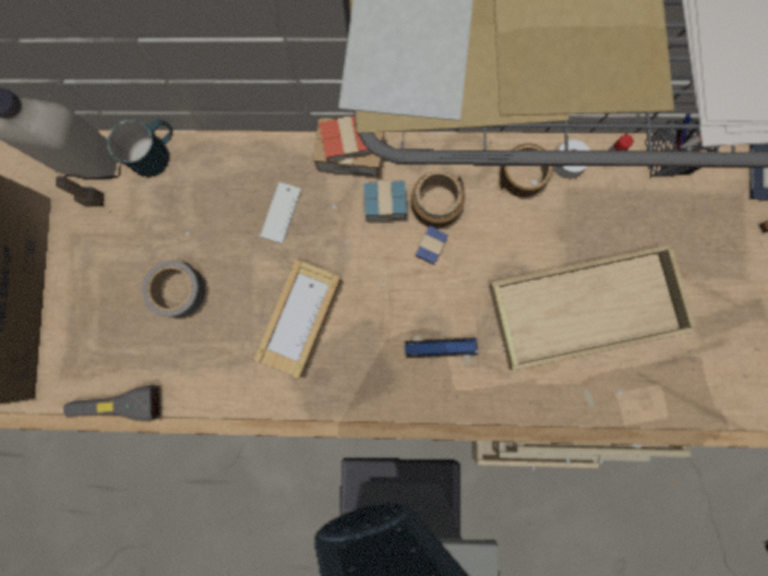

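View pics/side0.png

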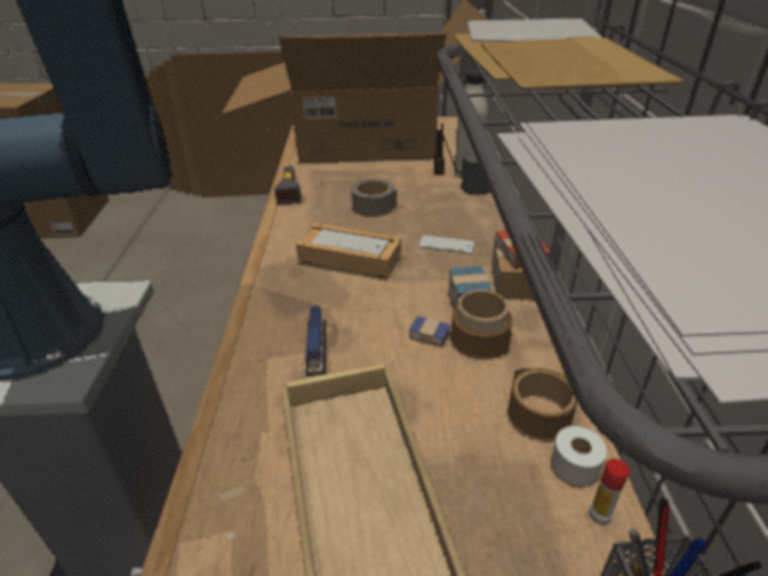

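The top view shows two candidates for the gauge: a plate in the rest at about (200,210) in raw pixels, and a smaller bare plate on the table at about (187,142). I choose the one in the rest, which is the larger. The tray is at about (395,205), the stapler at (294,232), the staple box at (288,163) and the tape at (114,193). I'll check the choice in a close crop and measure.

```bash
python3 - <<'E'
from h import *
c=load('top'); P=cloud(c); save(c,'crop1.png',(160,110,240,260),4)
z=P[:,:,2]; hsv=cv2.cvtColor(c['color'],cv2.COLOR_RGB2HSV)
def rect(mask,name,zp=None):
    n,l,st,ce=cv2.connectedComponentsWithStats(mask.astype(np.uint8))
    i=1+np.argmax(st[1:,4]); m=(l==i)
    pts=onplane(c,np.argwhere(m)[:,::-1],zp) if zp else P[m]
    (cx,cy),(w,h),a=cv2.minAreaRect((pts[:,:2]*1000).astype(np.float32))
    print(name,'px',st[i],'ctr',round(cx),round(cy),'wh',round(w),round(h),'ang',round(a,1),'z',np.percentile(P[m][:,2],[5,50,95]).round(3)); return m
sub=np.zeros(z.shape,bool); sub[165:260,160:235]=1
rect(sub&(z>.025)&(z<.08),'rest',.048)
wh=(hsv[:,:,1]<60)&(hsv[:,:,2]>110)
m=rect(sub&wh,'gauge',.046)
sub2=np.zeros(z.shape,bool); sub2[110:165,165:210]=1
rect(sub2&wh,'decoy',.006)
t=np.zeros(z.shape,bool); t[160:250,320:470]=1
rect(t&(z>.02)&(z<.07),'tray')
t[:]=0; t[218:245,262:325]=1; rect(t&(z>.015),'stapler')
t[:]=0; t[145:180,272:302]=1; rect(t&(z>.01),'box')
t[:]=0; t[170:216,90:140]=1; rect(t&(z>.02),'tape')
print('table z',np.median(z[150:240,235:265]))
E
```

```text
rest px [ 169  173   58   79 2433] ctr 548 210 wh 93 199 ang 69.3 z [0.038 0.045 0.049]
gauge px [ 178  182   41   59 1275] ctr 551 208 wh 64 153 ang 69.1 z [0.042 0.045 0.048]
decoy px [172 121  30  42 727] ctr 758 257 wh 54 121 ang 73.4 z [-0.002  0.003  0.007]
tray px [ 327  163  137   84 1624] ctr 579 -328 wh 165 338 ang 13.0 z [0.024 0.035 0.048]
stapler px [269 226  50  11 384] ctr 500 -36 wh 27 168 ang 1.1 z [0.034 0.044 0.049]
box px [277 145  25  31 442] ctr 612 -14 wh 65 274 ang 77.5 z [0.016 0.022 0.048]
tape px [ 95 174  40  38 734] ctr 529 282 wh 464 108 ang 66.4 z [0.024 0.048 0.051]
table z -0.0005228200880998957
```

View pics/crop1.png

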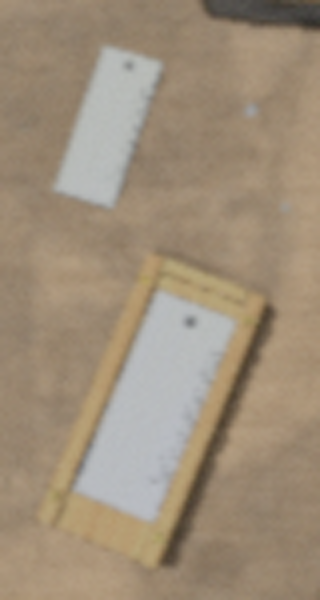

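The crop shows the larger plate sunk in the rest, with its hole end by the wall at crop (207,280) and the open end towards the robot at about (105,540). The other plate, at (108,125), is smaller and lies bare on the table. I'll refine the pose using both views.

```bash
cat >> h.py <<'E'
def gauge(n,c,z=.046,center=(.551,.208),rad=.16):
    hsv=cv2.cvtColor(c['color'],cv2.COLOR_RGB2HSV)
    P=cloud(c); near=np.hypot(P[:,:,0]-center[0],P[:,:,1]-center[1])<rad
    m=near&(hsv[:,:,1]<60)&(hsv[:,:,2]>105)
    k,l,st,ce=cv2.connectedComponentsWithStats(m.astype(np.uint8)); i=1+np.argmax(st[1:,4])
    pts=onplane(c,np.argwhere(l==i)[:,::-1],z)[:,:2]*1000
    (cx,cy),(w,h),a=cv2.minAreaRect(pts.astype(np.float32))
    a=np.deg2rad(a-90 if h>w else a)
    print(n,'gauge ctr',round(cx,1),round(cy,1),'size',round(w),round(h),'yaw',round(np.rad2deg(a),1),'px',st[i,4]); return cx,cy,a,(l==i)
def move(p,yaw):  # tool-frame shift (mm) and rotvec to reach TCP p (m), tool x yaw (deg), tool down
    o=readout.get_obs(); w,x,y,z=o['eef_rot']; R0=R.from_quat([x,y,z,w])
    R1=R.from_euler('z',yaw,degrees=True)*R.from_euler('x',180,degrees=True)
    print('t',round(o['time_s'],2),'pos',np.round(o['eef_pos'],4),'F',np.round(o['wrist_force'],1),'open',round(float(o['opening']),3))
    print('shift',(R0.inv().apply(np.array(p)-o['eef_pos'])*1000).round(1),'rot',(R0.inv()*R1).as_rotvec().round(4))
E
python3 - <<'E'
from h import *
for n in('top','side'):
    c=load(n); g=gauge(n,c)
    P=cloud(c); hsv=cv2.cvtColor(c['color'],cv2.COLOR_RGB2HSV); 
    near=np.hypot(P[:,:,0]-.548,P[:,:,1]-.21)<.14
    m=near&(P[:,:,2]>.03)
    k,l,st,ce=cv2.connectedComponentsWithStats(m.astype(np.uint8)); i=1+np.argmax(st[1:,4])
    top=(l==i)&(P[:,:,2]>.04)
    pts=P[top][:,:2]; (cx,cy),(w,h),a=cv2.minAreaRect((pts*1000).astype(np.float32)); print('rest cloud',cx,cy,w,h,a)
    ax=np.array([np.cos(np.deg2rad(-20.9)),np.sin(np.deg2rad(-20.9))]); ay=np.array([-ax[1],ax[0]])
    for nm,q in(('rest',P[(l==i)&(P[:,:,2]>.035)][:,:2]),('gauge',onplane(c,np.argwhere(g[3])[:,::-1],.046)[:,:2])):
        print(nm,'x',np.percentile(q@ax,[1,99]).round(4),'y',np.percentile(q@ay,[1,99]).round(4))
move((.562,.204,.15),159.1)
E
```

```text
top gauge ctr 550.6 208.2 size 64 153 yaw -20.9 px 1271
rest cloud 548.4832763671875 211.1424560546875 90.764892578125 199.62969970703125 69.347900390625
rest x [0.3389 0.5347] y [0.3482 0.4369]
gauge x [0.3657 0.5149] y [0.3599 0.4219]
side gauge ctr 550.9 212.2 size 58 151 yaw -20.6 px 469
rest cloud 549.2212524414062 212.4773406982422 96.2200698852539 200.204833984375 69.17731475830078
rest x [0.3395 0.5364] y [0.3473 0.4377]
gauge x [0.3663 0.5128] y [0.3668 0.4227]
t 0.1 pos [ 0.2581 -0.5133  0.2495] F [-0.1 -0.7 -0.4] open 0.999
shift [ 593.6 -504.2  100.4] rot [-4.000e-04 -2.000e-03 -2.311e+00]
```

>>> play_rows --xyz '[[20,-16,0],[60,-49,0],[100,-82,0],[140,-115,0],[180,-148,0],[220,-181,0],[260,-214,0],[300,-247,0],[330,-271,0],[350,-287,0]]' --rot '[[0,0,-0.08],[0,0,-0.22],[0,0,-0.37],[0,0,-0.52],[0,0,-0.68],[0,0,-0.83],[0,0,-0.98],[0,0,-1.13],[0,0,-1.26],[0,0,-1.35]]' --grip '[0,0,0,0,0,0,0,0,0,0]'

```text
time_s: 1.35
eef_pos: [0.4423, -0.0982, 0.25]
eef_rot: [-0.0, 0.613, 0.79, 0.0]
wrist_force: [0.0, 0.3, -0.5]
opening: -0.001
grasp_force: 0.0
```

```bash
python3 -c "
from h import *
move((.574,.199,.15),159.1)"
```

```text
t 1.35 pos [ 0.4423 -0.0982  0.25  ] F [ 0.   0.3 -0.5] open -0.001
shift [255.4 201.2 100.1] rot [-0.00e+00 -6.00e-04 -9.56e-01]
```

>>> play_rows --xyz '[[20,16,0],[55,43,0],[95,75,10],[135,106,30],[175,138,50],[210,166,70],[240,189,90],[255,201,100],[255,201,100],[255,201,100]]' --rot '[[0,0,-0.08],[0,0,-0.2],[0,0,-0.34],[0,0,-0.49],[0,0,-0.64],[0,0,-0.78],[0,0,-0.9],[0,0,-0.956],[0,0,-0.956],[0,0,-0.956]]' --grip '[0,0,0,0,0,0,0,0,0,0]'

```text
time_s: 2.6
eef_pos: [0.575, 0.1955, 0.1504]
eef_rot: [-0.0, 0.184, 0.983, -0.0]
wrist_force: [-0.7, 0.3, 0.4]
opening: 0.0
grasp_force: 0.0
```

```bash
python3 -c "
from h import *
move((.574,.199,.069),159.1)
c=snap('side');save(c,'side1.png',(150,60,350,210),4)"
```

```text
t 2.6 pos [0.575  0.1955 0.1504] F [-0.7  0.3  0.4] open 0.0
shift [ 2.2  3.  81.4] rot [-0.0004 -0.0002 -0.0062]
```

View pics/side1.png

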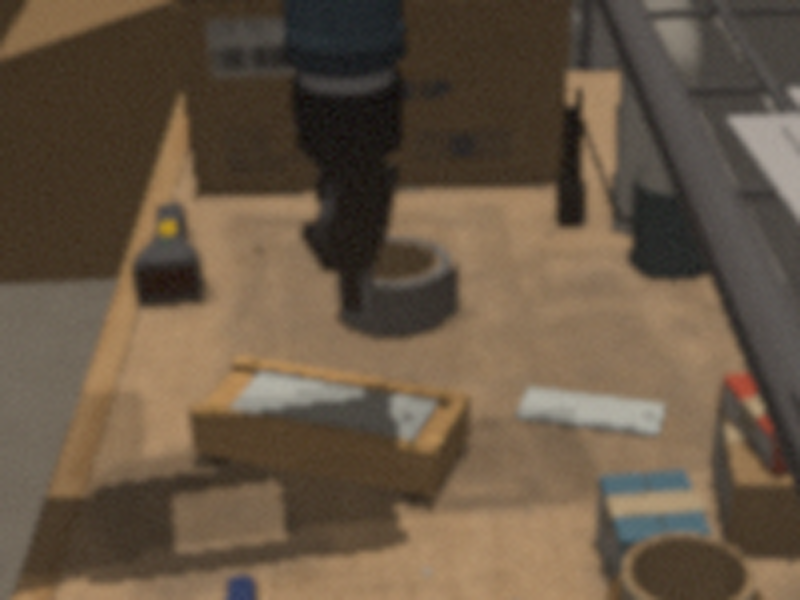

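The side view shows the shut fingertips at crop (353,310), above the gauge in the rest; the gauge spans crop x 235 to 435. I'm going down to just above it.

>>> play_rows --xyz '[[0,0,10],[0,0,25],[0,0,40],[0,0,55],[0,0,68],[0,0,75],[0,0,78],[0,0,78],[0,0,78],[0,0,78]]' --rot '[[0,0,0],[0,0,0],[0,0,0],[0,0,0],[0,0,0],[0,0,0],[0,0,0],[0,0,0],[0,0,0],[0,0,0]]' --grip '[0,0,0,0,0,0,0,0,0,0]'

```text
time_s: 3.9
eef_pos: [0.5756, 0.1961, 0.0728]
eef_rot: [0.0, 0.184, 0.983, 0.0]
wrist_force: [0.2, -1.3, -0.4]
opening: 0.001
grasp_force: 0.0
```

```bash
python3 -c "
from h import *
move((.574,.199,.065),159.1)"
```

```text
t 3.9 pos [0.5756 0.1961 0.0728] F [ 0.2 -1.3 -0.4] open 0.001
shift [2.5 2.2 7.8] rot [ 0.0004  0.0008 -0.005 ]
```

>>> play_rows --xyz '[[1,1,2],[2,2,4],[2,2,5],[2,2,6],[2,2,6.5],[2,2,7],[2,2,7.5],[2,2,7.8],[2,2,7.8],[2,2,7.8]]' --rot '[[0,0,0],[0,0,0],[0,0,0],[0,0,0],[0,0,0],[0,0,0],[0,0,0],[0,0,0],[0,0,0],[0,0,0]]' --grip '[0,0,0,0,0,0,0,0,0,0]'

```text
time_s: 5.15
eef_pos: [0.5742, 0.1986, 0.0648]
eef_rot: [0.0, 0.184, 0.983, 0.0]
wrist_force: [-2.3, -0.4, 4.9]
opening: -0.004
grasp_force: 2.5
```

>>> play_rows --xyz '[[0,0,0.2],[0,0,0.4],[0,0,0.6],[0,0,0.8],[0,0,0.9],[0,0,0.9],[0,0,0.9],[0,0,0.9],[0,0,0.9],[0,0,0.9]]' --rot '[[0,0,0],[0,0,0],[0,0,0],[0,0,0],[0,0,0],[0,0,0],[0,0,0],[0,0,0],[0,0,0],[0,0,0]]' --grip '[0,0,0,0,0,0,0,0,0,0]'

```text
time_s: 6.4
eef_pos: [0.5742, 0.1986, 0.0643]
eef_rot: [0.0, 0.184, 0.983, -0.0]
wrist_force: [-4.9, -0.2, 8.9]
opening: 0.0
grasp_force: 4.4
```

```bash
python3 -c "
from h import *
F=[]
for i in range(6):
    vision.camera('top'); o=readout.get_obs(); F.append(np.r_[o['wrist_force'],o['torque'],o['eef_pos'][2]*100])
print(np.round(F,2))"
```

```text
[[-3.81 -0.97  9.1  -0.15  0.67 -0.05  6.43]
 [-4.   -0.22  9.05 -0.21  0.66 -0.02  6.43]
 [-4.72 -1.2   7.65 -0.21  0.66  0.01  6.43]
 [-2.75 -1.45  9.31 -0.2   0.68 -0.    6.43]
 [-4.07 -0.2   8.75 -0.26  0.65 -0.01  6.43]
 [-3.21 -1.22  8.58 -0.19  0.63  0.02  6.43]]
```

>>> play_rows --xyz '[[0,0,0.5],[0,0,1.0],[0,0,1.4],[0,0,1.6],[1,0,1.6],[2,0,1.6],[4,0,1.6],[6,0,1.6],[8,0,1.6],[10,0,1.6]]' --rot '[[0,0,0],[0,0,0],[0,0,0],[0,0,0],[0,0,0],[0,0,0],[0,0,0],[0,0,0],[0,0,0],[0,0,0]]' --grip '[0,0,0,0,0,0,0,0,0,0]'

```text
time_s: 7.95
eef_pos: [0.569, 0.2013, 0.0645]
eef_rot: [0.005, 0.184, 0.983, 0.001]
wrist_force: [5.4, -4.7, 7.4]
opening: 0.004
grasp_force: 3.7
```

```bash
python3 - <<'E'
from h import *
F=[];T=[]
ax=np.array([np.cos(np.deg2rad(-20.9)),np.sin(np.deg2rad(-20.9))])
for i in range(2):
    for n in('top','side'):
        c=snap(n); o=readout.get_obs(); F.append(np.r_[o['wrist_force'],o['eef_pos']*100])
        if i: save(c,n+'2.png',(160,110,240,260) if n=='top' else (180,130,290,200),4)
        hsv=cv2.cvtColor(c['color'],cv2.COLOR_RGB2HSV); P=cloud(c)
        m=(np.hypot(P[:,:,0]-.49,P[:,:,1]-.235)<.1)&(hsv[:,:,1]<60)&(hsv[:,:,2]>105)&(P[:,:,2]>.03)
        q=onplane(c,np.argwhere(m)[:,::-1],.0445)[:,:2]@ax; print(n,'front ax',np.percentile(q,[.5,2,5]).round(4),m.sum())
print(np.round(F,2))
E
```

```text
top front ax [0.19   0.2046 0.2305] 3175
side front ax [0.3577 0.359  0.3607] 139
top front ax [0.189  0.2043 0.2296] 3182
side front ax [0.3577 0.359  0.3607] 139
[[ 6.12 -4.54  7.77 56.87 20.15  6.44]
 [ 5.66 -4.24  7.95 56.87 20.14  6.44]
 [ 5.28 -4.94  8.3  56.87 20.14  6.44]
 [ 5.86 -4.49  7.2  56.87 20.15  6.44]]
```

>>> play_rows --xyz '[[2,0,0.3],[5,0,0.6],[8,0,0.6],[11,0,0.6],[14,0,0.6],[17,0,0.6],[20,0,0.6],[23,0,0.6],[26,0,0.6],[28,0,0.6]]' --rot '[[0,0,0],[0,0,0],[0,0,0],[0,0,0],[0,0,0],[0,0,0],[0,0,0],[0,0,0],[0,0,0],[0,0,0]]' --grip '[0,0,0,0,0,0,0,0,0,0]'

```text
time_s: 9.4
eef_pos: [0.5431, 0.2113, 0.0642]
eef_rot: [0.005, 0.184, 0.983, 0.0]
wrist_force: [6.0, -5.4, 10.2]
opening: 0.001
grasp_force: 5.0
```

```bash
cat >> h.py <<'E'
def front(zt,view='side',save_as=None):
    ax=np.array([np.cos(np.deg2rad(-20.9)),np.sin(np.deg2rad(-20.9))]); ay=np.array([-ax[1],ax[0]])
    c=snap(view); o=readout.get_obs(); p=np.array(o['eef_pos'])
    hsv=cv2.cvtColor(c['color'],cv2.COLOR_RGB2HSV); P=cloud(c)
    a,b=P[:,:,:2]@ax,P[:,:,:2]@ay
    m=(a>.26)&(a<.5)&(abs(b-.392)<.045)&(hsv[:,:,1]<60)&(hsv[:,:,2]>105)&(P[:,:,2]>.03)&(P[:,:,2]<.06)
    q=onplane(c,np.argwhere(m)[:,::-1],zt)[:,:2]
    print(view,'front ax',np.percentile(q@ax,[.5,2,5]).round(4),m.sum(),'ay',np.percentile((q@ay)[q@ax<np.percentile(q@ax,30)],[2,98]).round(4),'| TCP ax ay z',(p[:2]@ax).round(4),(p[:2]@ay).round(4),p[2].round(4),'F',np.round(o['wrist_force'],1),round(o['time_s'],2))
E
python3 - <<'E'
from h import *
front(.045);front(.045,'top')
move((.5,.2,.06),159.1)
E
```

```text
side front ax [0.3313 0.332  0.3347] 216 ay [0.3676 0.4216] | TCP ax ay z 0.4318 0.3912 0.0642 F [ 5.2 -5.6 10.6] 9.45
top front ax [0.3313 0.332  0.3336] 274 ay [0.3833 0.4203] | TCP ax ay z 0.4318 0.3912 0.0642 F [ 4.5 -6.7 10.6] 9.5
t 9.5 pos [0.5429 0.2114 0.0642] F [ 4.5 -6.7 10.6] open -0.001
shift [ 36.  -26.1   3.8] rot [ 0.0025  0.0089 -0.0051]
```

>>> play_rows --xyz '[[2,0,0],[5,0,0],[8,0,0],[11,0,0],[14,0,0],[17,0,0],[20,0,0],[23,0,0],[26,0,0],[28,0,0]]' --rot '[[0,0,0],[0,0,0],[0,0,0],[0,0,0],[0,0,0],[0,0,0],[0,0,0],[0,0,0],[0,0,0],[0,0,0]]' --grip '[0,0,0,0,0,0,0,0,0,0]'

```text
time_s: 10.75
eef_pos: [0.5169, 0.2214, 0.0641]
eef_rot: [0.005, 0.184, 0.983, 0.0]
wrist_force: [4.9, -7.1, 11.3]
opening: -0.002
grasp_force: 5.4
```

```bash
python3 - <<'E'
from h import *
front(.045);front(.045,'top')
E
```

```text
side front ax [0.304  0.3043 0.3069] 216 ay [0.3644 0.4214] | TCP ax ay z 0.4037 0.3912 0.0641 F [ 4.1 -7.5 11.3] 10.8
top front ax [0.3036 0.3044 0.3057] 210 ay [0.3921 0.4208] | TCP ax ay z 0.4037 0.3912 0.0641 F [ 4.5 -6.8 10.8] 10.85
```

>>> play_rows --xyz '[[2,-0.5,0],[4,-1,0],[6,-1,0],[8,-1,0],[10,-1,0],[12,-1,0],[13,-1,0],[14,-1,0],[14,-1,0],[14,-1,0]]' --rot '[[0,0,0],[0,0,0],[0,0,0],[0,0,0],[0,0,0],[0,0,0],[0,0,0],[0,0,0],[0,0,0],[0,0,0]]' --grip '[0,0,0,0,0,0,0,0,0,0]'

```text
time_s: 12.1
eef_pos: [0.5035, 0.2257, 0.0641]
eef_rot: [0.005, 0.184, 0.983, 0.0]
wrist_force: [4.8, -7.0, 10.2]
opening: 0.001
grasp_force: 5.5
```

```bash
python3 - <<'E'
from h import *
front(.045);front(.045,'top')
c=load('side'); save(c,'side3.png',(170,120,290,200),6)
E
```

```text
side front ax [0.2919 0.292  0.2949] 214 ay [0.3649 0.4214] | TCP ax ay z 0.3899 0.3905 0.064 F [ 4.2 -6.6 11.8] 12.15
top front ax [0.29   0.2904 0.2916] 186 ay [0.3917 0.4206] | TCP ax ay z 0.3899 0.3905 0.0641 F [ 4.5 -7.3 11.5] 12.2
```

View pics/side3.png

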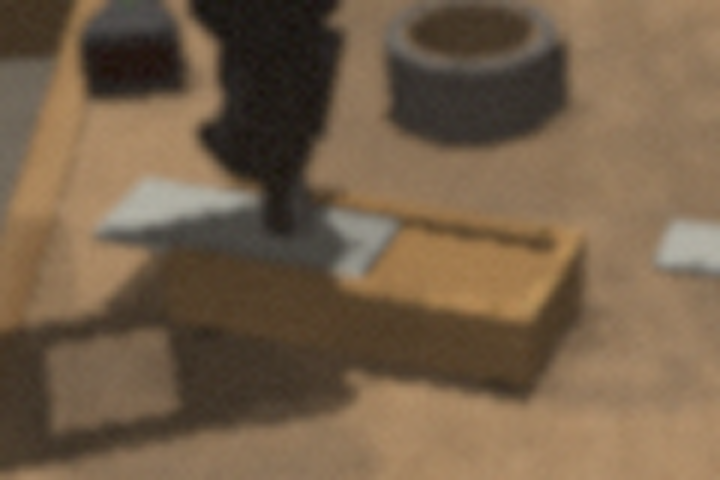

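The picture shows the gauge out over the open end: front edge at crop (95–150, 180–235), mouth at about (165,250), overhang about 48 mm. I'm lifting off, then moving above the overhang with the fingers open.

```bash
python3 - <<'E'
from h import *
move((.431,.254,.15),159.1)
E
```

```text
t 12.2 pos [0.5035 0.2257 0.0641] F [ 4.5 -7.3 11.5] open -0.002
shift [ 77.1   0.4 -86.6] rot [ 0.0026  0.0087 -0.0051]
```

>>> play_rows --xyz '[[0,0,-2],[0,0,-5],[0,0,-15],[0,0,-30],[0,0,-50],[0,0,-70],[0,0,-86],[0,0,-86],[0,0,-86],[0,0,-86]]' --rot '[[0,0,0],[0,0,0],[0,0,0],[0,0,0],[0,0,0],[0,0,0],[0,0,0],[0,0,0],[0,0,0],[0,0,0]]' --grip '[0,0,0,0,0,0.3,0.7,0.7,0.7,0.7]'

```text
time_s: 13.45
eef_pos: [0.4985, 0.2264, 0.1464]
eef_rot: [-0.001, 0.184, 0.983, -0.0]
wrist_force: [-0.5, -0.7, 0.2]
opening: 0.702
grasp_force: 0.0
```

```bash
python3 - <<'E'
from h import *
front(.045);front(.045,'top')
move((.431,.254,.15),159.1)
E
```

```text
side front ax [0.2889 0.289  0.2921] 282 ay [0.3609 0.4219] | TCP ax ay z 0.3849 0.3894 0.1465 F [ 1.   0.4 -0.6] 13.5
top front ax [0.4019 0.404  0.4074] 221 ay [0.375  0.4097] | TCP ax ay z 0.3851 0.3894 0.1466 F [-0.5 -0.1 -0.4] 13.55
t 13.55 pos [0.4987 0.2264 0.1466] F [-0.5 -0.1 -0.4] open 0.703
shift [73.1  1.2 -3.3] rot [-0.0008 -0.0012 -0.0051]
```

>>> play_rows --xyz '[[5,0,0],[15,1,0],[27,1.5,0],[39,1.5,0],[51,1.5,0],[62,1.5,0],[69,1.5,0],[72,1.5,0],[72,1.5,0],[72,1.5,0]]' --rot '[[0,0,0],[0,0,0],[0,0,-0.005],[0,0,-0.005],[0,0,-0.005],[0,0,-0.005],[0,0,-0.005],[0,0,-0.005],[0,0,-0.005],[0,0,-0.005]]' --grip '[0.7,0.7,0.7,0.7,0.7,0.7,0.7,0.7,0.7,0.7]'

```text
time_s: 14.8
eef_pos: [0.4329, 0.2539, 0.1474]
eef_rot: [0.0, 0.182, 0.983, 0.0]
wrist_force: [0.5, -0.3, 0.1]
opening: 0.699
grasp_force: 0.0
```

```bash
python3 - <<'E'
from h import *
move((.431,.254,.15),159.1)
c=snap('side'); front(.045); front(.045,'top'); save(c,'side4.png',(140,70,290,190),5)
P=cloud(c); o=readout.get_obs(); p=np.array(o['eef_pos'])
ax=np.array([np.cos(np.deg2rad(-20.9)),np.sin(np.deg2rad(-20.9))]); ay=np.array([-ax[1],ax[0]])
V=c['color'].max(2); D=P-p; a=D[:,:,:2]@ax; b=D[:,:,:2]@ay
m=(abs(a)<.03)&(abs(b)<.08)&(P[:,:,2]>.1)&(P[:,:,2]<.25)
for s in(-1,1):
    k=m&(b*s>.015); q=D[k]; i=np.argsort(q[:,2])[:15]
    print(s,'tip z rel TCP (5%,median of lowest)',np.percentile(q[:,2],[.5,2,5]).round(4),'b range',np.percentile((D[k][:,:2]@ay),[2,98]).round(4),'low pts a',(q[i][:,:2]@ax).round(3).mean(),'px',np.argwhere(k)[np.argmin(q[:,2])])
E
```

```text
t 14.8 pos [0.4329 0.2539 0.1474] F [ 0.5 -0.3  0.1] open 0.699
shift [ 1.8 -0.6 -2.6] rot [ 0.0001  0.0002 -0.0003]
side front ax [0.2922 0.2993 0.3321] 316 ay [0.37   0.4229] | TCP ax ay z 0.3138 0.3916 0.1474 F [-0.1 -0.9  0.4] 14.9
top front ax [0.3273 0.3317 0.3378] 879 ay [0.3623 0.4207] | TCP ax ay z 0.3137 0.3915 0.1473 F [-0.3  0.3 -0.8] 14.95
-1 tip z rel TCP (5%,median of lowest) [-0.0113 -0.0059 -0.0003] b range [-0.0685 -0.0169] low pts a 0.0037333333333333333 px [135 189]
1 tip z rel TCP (5%,median of lowest) [-0.0117 -0.0095 -0.0076] b range [0.0163 0.0659] low pts a 0.00033333333333333316 px [125 196]
```

View pics/side4.png

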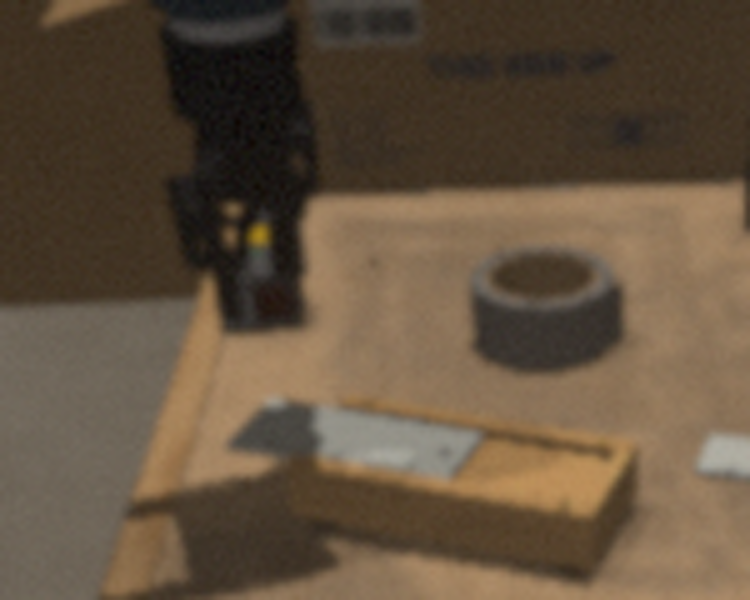

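The side view shows the open fingers at crop (262,320), above the overhanging end at (265,430). The tips stand about 12–13 mm ahead of the TCP at this opening. I'm descending with the fingers fully open.

>>> play_rows --xyz '[[0,-0.5,10],[0,-0.5,25],[0,-0.5,40],[0,-0.5,55],[0,-0.5,70],[0,-0.5,82],[0,-0.5,90],[0,-0.5,95],[0,-0.5,97],[0,-0.5,97]]' --rot '[[0,0,0],[0,0,0],[0,0,0],[0,0,0],[0,0,0],[0,0,0],[0,0,0],[0,0,0],[0,0,0],[0,0,0]]' --grip '[1,1,1,1,1,1,1,1,1,1]'

```text
time_s: 16.2
eef_pos: [0.4325, 0.2536, 0.0506]
eef_rot: [0.0, 0.181, 0.983, 0.0]
wrist_force: [0.1, 0.4, -0.1]
opening: 0.999
grasp_force: 0.0
```

```bash
python3 - <<'E'
from h import *
front(.045)
c=load('side'); save(c,'side5.png',(140,100,270,195),6)
E
```

```text
side front ax [0.3292 0.3348 0.3431] 298 ay [0.3684 0.423 ] | TCP ax ay z 0.3137 0.3913 0.0507 F [-0.   0.3  0.3] 16.25
```

View pics/side5.png

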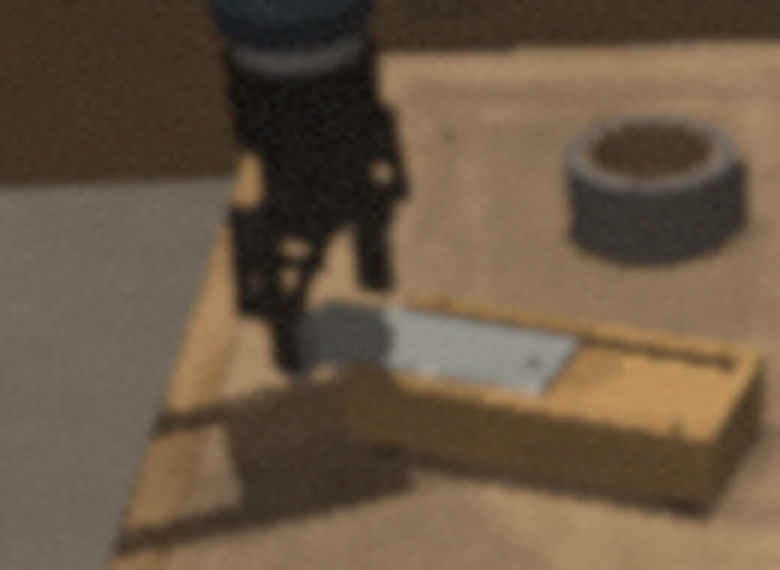

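The near finger, at crop (290,365), and the far finger, at (375,285), straddle the overhanging end. I'm closing.

>>> play_rows --xyz '[[0,0,0],[0,0,0],[0,0,0],[0,0,0],[0,0,0],[0,0,0],[0,0,0],[0,0,0],[0,0,0],[0,0,0]]' --rot '[[0,0,0],[0,0,0],[0,0,0],[0,0,0],[0,0,0],[0,0,0],[0,0,0],[0,0,0],[0,0,0],[0,0,0]]' --grip '[0.9,0.85,0.8,0.77,0.75,0.73,0.7,0.6,0.5,0.5]'

```text
time_s: 17.5
eef_pos: [0.4328, 0.2546, 0.0511]
eef_rot: [0.0, 0.181, 0.983, 0.001]
wrist_force: [-1.9, 4.5, 4.3]
opening: 0.677
grasp_force: 62.9
```

```bash
python3 - <<'E'
from h import *
front(.045); o=readout.get_obs(); print(o['torque'],o['grasp_force'],o['opening'])
E
```

```text
side front ax [0.3292 0.3352 0.3435] 294 ay [0.3684 0.4221] | TCP ax ay z 0.3135 0.3922 0.0511 F [-2.8  5.4  4.7] 17.55
[0.88253016 0.21426205 0.10907168] 62.86265015602112 0.680460983792723
```

>>> play_rows --xyz '[[0,0,-0.5],[0,0,-1],[0,0,-2],[0,0,-3],[0,0,-5],[0,0,-7],[0,0,-10],[0,0,-13],[0,0,-16],[0,0,-20]]' --rot '[[0,0,0],[0,0,0],[0,0,0],[0,0,0],[0,0,0],[0,0,0],[0,0,0],[0,0,0],[0,0,0],[0,0,0]]' --grip '[0.5,0.5,0.5,0.5,0.5,0.5,0.5,0.5,0.5,0.5]'

```text
time_s: 18.8
eef_pos: [0.432, 0.2533, 0.0703]
eef_rot: [-0.0, 0.181, 0.983, -0.0]
wrist_force: [0.5, 0.1, -2.1]
opening: 0.68
grasp_force: 66.4
```

```bash
python3 - <<'E'
from h import *
o=readout.get_obs(); print(np.round(o['wrist_force'],1),np.round(o['torque'],2),o['grasp_force'],o['opening'],o['eef_pos'])
c=snap('side'); save(c,'side6.png',(140,90,270,185),6)
E
```

```text
[ 0.5  0.1 -2.1] [ 0.08  0.1  -0.01] 66.3761043548584 0.6795808413451624 [0.43199399 0.25325343 0.07031111]
```

View pics/side6.png

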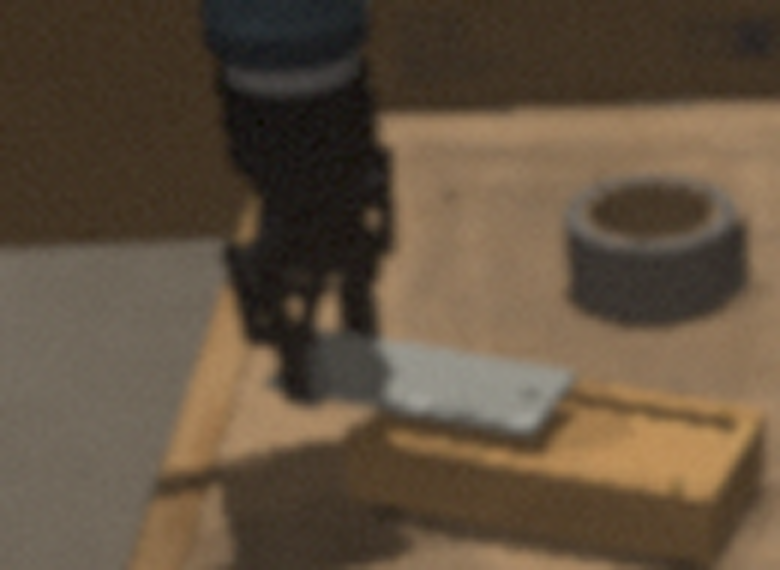

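The gauge is lifted and looks level, with its far end at crop (545,430) clear of the rest. I'm raising it further and carrying it to the tray.

>>> play_rows --xyz '[[0,0,-4],[0,0,-12],[0,0,-22],[0,0,-33],[0,0,-45],[0,0,-57],[0,0,-68],[0,0,-76],[0,0,-80],[0,0,-80]]' --rot '[[0,0,0],[0,0,0],[0,0,0],[0,0,0],[0,0,0],[0,0,0],[0,0,0],[0,0,0],[0,0,0],[0,0,0]]' --grip '[0.5,0.5,0.5,0.5,0.5,0.5,0.5,0.5,0.5,0.5]'

```text
time_s: 20.1
eef_pos: [0.4324, 0.2535, 0.1505]
eef_rot: [0.0, 0.181, 0.983, 0.0]
wrist_force: [-0.4, -0.2, -1.1]
opening: 0.678
grasp_force: 66.4
```

```bash
python3 - <<'E'
from h import *
move((.568,-.279,.15),103)
c=load('top'); P=cloud(c); z=P[:,:,2]
for n in('side','top'):
    c=snap(n); P=cloud(c); hsv=cv2.cvtColor(c['color'],cv2.COLOR_RGB2HSV)
    m=(P[:,:,2]>.1)&(P[:,:,2]<.19)&(hsv[:,:,1]<60)&(hsv[:,:,2]>105)&(abs(P[:,:,0]-.5)<.15)&(abs(P[:,:,1]-.23)<.15)
    q=P[m]; A=np.c_[q[:,:2]-q[:,:2].mean(0),np.ones(len(q))]; s=np.linalg.lstsq(A,q[:,2],rcond=None)[0]; print(n,m.sum(),'slopes',s.round(3))
E
```

```text
t 20.1 pos [0.4324 0.2535 0.1505] F [-0.4 -0.2 -1.1] open 0.678
shift [-316.7 -449.1    0.5] rot [2.000e-04 1.000e-04 9.791e-01]
side 332 slopes [-0.005  0.008  0.144]
top 954 slopes [-0.01  -0.001  0.143]
```

>>> play_rows --xyz '[[-8,-11,0],[-22,-31,0],[-41,-58,0],[-62,-88,0],[-83,-118,0],[-104,-148,0],[-125,-178,0],[-146,-208,0],[-163,-232,0],[-175,-248,0]]' --rot '[[0,0,0.03],[0,0,0.08],[0,0,0.14],[0,0,0.2],[0,0,0.26],[0,0,0.32],[0,0,0.38],[0,0,0.44],[0,0,0.5],[0,0,0.54]]' --grip '[0.5,0.5,0.5,0.5,0.5,0.5,0.5,0.5,0.5,0.5]'

```text
time_s: 21.45
eef_pos: [0.5073, -0.0425, 0.1502]
eef_rot: [-0.0, 0.439, 0.899, -0.0]
wrist_force: [-0.6, 0.1, -1.5]
opening: 0.679
grasp_force: 66.4
```

```bash
python3 - <<'E'
from h import *
move((.568,-.279,.15),103)
E
```

```text
t 21.45 pos [ 0.5073 -0.0425  0.1502] F [-0.6  0.1 -1.5] open 0.679
shift [-2.238e+02 -9.750e+01  1.000e-01] rot [-4.000e-04 -1.000e-04  4.352e-01]
```

>>> play_rows --xyz '[[-15,-7,0],[-42,-18,0],[-72,-31,0],[-105,-46,0],[-138,-60,0],[-168,-73,0],[-195,-85,0],[-215,-94,0],[-224,-97,0],[-224,-97,0]]' --rot '[[0,0,0.03],[0,0,0.08],[0,0,0.14],[0,0,0.2],[0,0,0.27],[0,0,0.33],[0,0,0.38],[0,0,0.42],[0,0,0.435],[0,0,0.435]]' --grip '[0.5,0.5,0.5,0.5,0.5,0.5,0.5,0.5,0.5,0.5]'

```text
time_s: 22.7
eef_pos: [0.5695, -0.2765, 0.1501]
eef_rot: [-0.0, 0.621, 0.784, 0.0]
wrist_force: [0.8, -0.2, -1.4]
opening: 0.674
grasp_force: 66.4
```

```bash
python3 - <<'E'
from h import *
move((.568,-.279,.03),103)
c=snap('top'); save(c,'top7.png',(300,110,500,260),4)
P=cloud(c); k=(P[:,:,0]>.42)&(P[:,:,0]<.75)&(P[:,:,1]<-.13)&(P[:,:,1]>-.55)
hsv=cv2.cvtColor(c['color'],cv2.COLOR_RGB2HSV)
f=k&(abs(P[:,:,2]-.006)<.006); print('floor z near ctr',np.median(P[k&(np.hypot(P[:,:,0]-.6,P[:,:,1]+.41)<.03)][:,2]))
E
```

```text
t 22.7 pos [ 0.5695 -0.2765  0.1501] F [ 0.8 -0.2 -1.4] open 0.674
shift [ -2.1  -2.  120.1] rot [-0.0002 -0.0006  0.0041]
floor z near ctr nan
  return _methods._mean(a, axis=axis, dtype=dtype,
  ret = ret.dtype.type(ret / rcount)
```

View pics/top7.png

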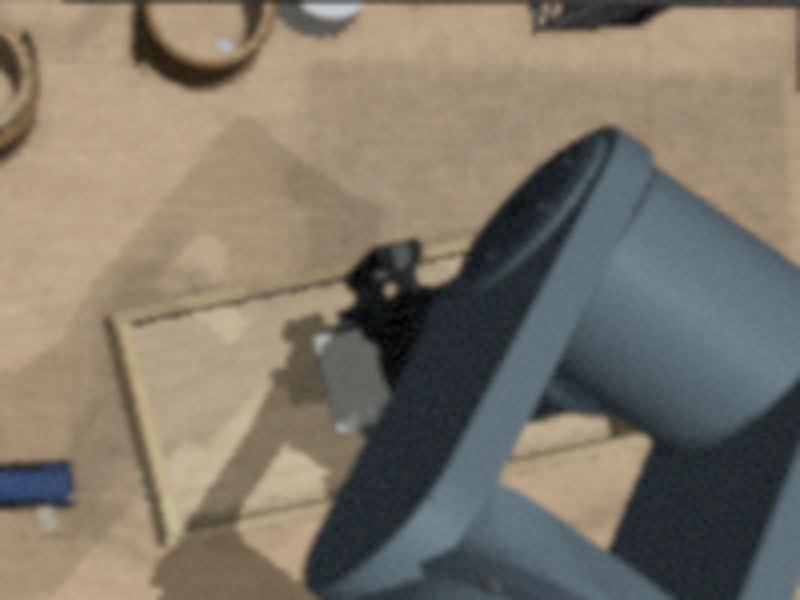

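The top view shows the held gauge's front at crop (350,385), over the tray floor between the long walls. I'm lowering it.

>>> play_rows --xyz '[[-1,-1,8],[-2,-2,22],[-2,-2,40],[-2,-2,58],[-2,-2,76],[-2,-2,92],[-2,-2,105],[-2,-2,114],[-2,-2,120],[-2,-2,122]]' --rot '[[0,0,0],[0,0,0],[0,0,0],[0,0,0],[0,0,0],[0,0,0],[0,0,0],[0,0,0],[0,0,0],[0,0,0]]' --grip '[0.5,0.5,0.5,0.5,0.5,0.5,0.5,0.5,0.5,0.5]'

```text
time_s: 24.0
eef_pos: [0.568, -0.2791, 0.0282]
eef_rot: [-0.0, 0.621, 0.784, 0.0]
wrist_force: [-0.2, -0.1, -1.7]
opening: 0.677
grasp_force: 66.4
```

>>> play_rows --xyz '[[0,0,1],[0,0,2],[0,0,3],[0,0,4],[0,0,5],[0,0,6],[0,0,6],[0,0,6],[0,0,6],[0,0,6]]' --rot '[[0,0,0],[0,0,0],[0,0,0],[0,0,0],[0,0,0],[0,0,0],[0,0,0],[0,0,0],[0,0,0],[0,0,0]]' --grip '[0.5,0.5,0.5,0.5,0.5,0.5,0.5,0.5,0.5,0.5]'

```text
time_s: 25.25
eef_pos: [0.568, -0.2791, 0.0224]
eef_rot: [0.0, 0.621, 0.784, 0.0]
wrist_force: [0.0, 1.4, -1.0]
opening: 0.677
grasp_force: 66.4
```

>>> play_rows --xyz '[[0,0,0.5],[0,0,1],[0,0,1.5],[0,0,2],[0,0,2.5],[0,0,2.5],[0,0,2.5],[0,0,2.5],[0,0,2.5],[0,0,2.5]]' --rot '[[0,0,0],[0,0,0],[0,0,0],[0,0,0],[0,0,0],[0,0,0],[0,0,0],[0,0,0],[0,0,0],[0,0,0]]' --grip '[0.5,0.5,0.5,0.5,0.5,0.5,0.5,0.5,0.5,0.5]'

```text
time_s: 26.5
eef_pos: [0.568, -0.279, 0.0206]
eef_rot: [-0.0, 0.621, 0.784, -0.0]
wrist_force: [-2.8, 0.8, 6.1]
opening: 0.677
grasp_force: 70.2
```

>>> play_rows --xyz '[[0,0,-0.5],[0,0,-1],[0,0,-1],[0,0,-1],[0,0,-1],[0,0,-1],[0,0,-1],[0,0,-1],[0,0,-1],[0,0,-1]]' --rot '[[0,0,0],[0,0,0],[0,0,0],[0,0,0],[0,0,0],[0,0,0],[0,0,0],[0,0,0],[0,0,0],[0,0,0]]' --grip '[0.5,0.5,0.5,0.65,0.67,0.69,0.71,0.74,0.78,0.82]'

```text
time_s: 27.75
eef_pos: [0.5681, -0.2791, 0.021]
eef_rot: [0.0, 0.621, 0.784, 0.0]
wrist_force: [-0.8, 0.3, -0.0]
opening: 0.819
grasp_force: 0.0
```

```bash
python3 - <<'E'
from h import *
o=readout.get_obs(); print(np.round(o['wrist_force'],1),o['opening'],o['grasp_force'],o['eef_pos'])
E
```

```text
[-0.8  0.3 -0. ] 0.8193420004578819 0.0 [ 0.5680745  -0.27910005  0.02098186]
```

>>> play_rows --xyz '[[0,0,-2],[0,0,-6],[0,0,-14],[0,0,-26],[0,0,-42],[0,0,-60],[0,0,-80],[0,0,-100],[0,0,-115],[0,0,-120]]' --rot '[[0,0,0],[0,0,0],[0,0,0],[0,0,0],[0,0,0],[0,0,0],[0,0,0],[0,0,0],[0,0,0],[0,0,0]]' --grip '[0.85,0.88,0.88,0.88,0.88,0.88,0.88,0.88,0.88,0.88]'

```text
time_s: 29.0
eef_pos: [0.5685, -0.2794, 0.1425]
eef_rot: [0.001, 0.621, 0.784, 0.0]
wrist_force: [0.8, 1.0, 0.7]
opening: 0.879
grasp_force: 0.0
```

```bash
python3 - <<'E'
from h import *
c=snap('side'); save(c,'side8.png',(120,120,370,384),2.2)
P=cloud(c); hsv=cv2.cvtColor(c['color'],cv2.COLOR_RGB2HSV)
m=(P[:,:,2]<.03)&(P[:,:,2]>0)&(hsv[:,:,1]<60)&(hsv[:,:,2]>60)&(np.hypot(P[:,:,0]-.58,P[:,:,1]+.33)<.1)
q=P[m]; print(m.sum(),np.percentile(q,[2,50,98],axis=0).round(3).tolist()); A=np.c_[q[:,:2]-q[:,:2].mean(0),np.ones(len(q))]; print(np.linalg.lstsq(A,q[:,2],rcond=None)[0].round(3))
t=snap('top')
o=load('top'); 
E
```

```text
2286 [[0.542, -0.401, 0.008], [0.581, -0.339, 0.013], [0.618, -0.259, 0.015]]
[0.006 0.002 0.013]
```

View pics/side8.png

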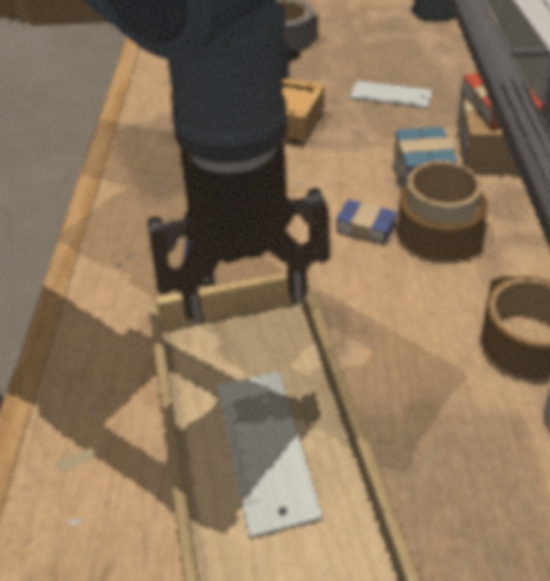

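The gauge lies flat in the middle of the tray, at picture (270,455). Its top is at z ≈ 0.012 m with no slope, and the gripper is clear above it. I'm handing in.

```bash
python3 -c "
from bench import ctrl
print(ctrl.hand_in())"
```

```text
the job is handed in; nothing more can be done
None
```

The gauge was edged out to about 48 mm overhang with about 12 N measured pressing, pinched by that end, lifted level and released onto the tray floor from roughly 3 mm (estimated); it lies flat there, and the job was handed in at about 29 s of the 64 s allowed.

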